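# Fit a fresh grease cartridge in the lathe lubricator

## Robot

A 6-joint arm with a two-finger parallel gripper is mounted at the origin on the work surface. World frame = base frame: x ahead of the robot, y to its left, z up, the work surface at z = 0. Lengths are in m, angles in rad, forces in N, time in s.
With the tool pointing down it reaches from about 0.25 to 0.85 m from the base axis. Payload 12.5 kg.
Tool frame: the origin (TCP) lies on the centre line of the jaws, within the pads' length; the fingertips stand 19 mm ahead of it and the grasp point (between the pads) is the TCP; z points along the fingers, x is the direction in which the jaws open and shut, and the axes are right-handed (so a half turn about z gives the same grasp; the last joint's range is limited). The gripper opens to 93 mm and grips with 3 to 60 N. Pads are 15 mm wide; open, the fingers measure 128 mm over their backs; the gripper's body (75 mm by 188 mm) begins 65 mm behind the grasp point.
Start: joints at [-1.213, 0.351, 1.652, -0, 1.139, -0.085], TCP at [0.236, -0.497, 0.238] pointing down, gripper open.
Joint ranges: [-2.75, 2.75], [-0.79, 2.1], [0.01, 2.65], [-1.57, 4.71], [0.07, 3.14], [-2.87, 2.87]. Speed limits (rad/s): [2.22, 2.22, 2.79, 3.14, 3.14, 3.14].

## Interface

Orientations are given as a rotation vector (axis times angle).
In Python, from station import arm, capture, camera_params, finder gives the robot as it stands.
- The arm moves only by the shell command python3 -m crank 'ROWS'. ROWS is JSON, a list of rows, each an object of numbers: "tx", "ty", "tz": the shift along the tool's x, y, z in m; "yaw": the turn about the tool's z in rad; "gripper": the gripper's target within -1 to 1 (shut at 1, half-way at 0, fully open at -1). A call has exactly 8 rows; each row is the pose to reach, as a shift and turn from the pose measured when the call began, along the tool's axes at that moment; what a row does not reach only later rows make up. A row lasts 1/10 s, in which the tool goes at most 50 mm and 8.59 degrees, less where a joint would pass 70% of its speed; a pose out of reach is approached as far as the arm can. A call with a gripper value outside its range is refused whole. The fingers move at their own pace and stop on an object; the grip force is fixed at half the most. Time passes only in rows, so rows that repeat a pose let the fingers close, or fill a call up. It gives the time, the measured TCP pose, the force and the opening at its end, in the units of the state.
- arm.read_state(): the state, without advancing time (a new reading comes with each control period).
- capture(name): name is "scene" or "top" or "wrist"; returns (picture, depth): 420x560x3 uint8, blue, green, red; 420x560 float32, m along the optical axis (not along the pixel's ray), 0 where there is no reading.
- camera_params(name): a dict with "camera_matrix" (3x3 intrinsics, pixels), "extrinsics" (4x4, takes a point from camera to world coordinates). Camera axes: x right, y down, z forward; pixel columns grow to the right and rows downward; lengths in m; the calibration is good to about 2 mm. A picture is of the moment at which its call begins: read the wrist's pose just before it. camera_params takes no time and is no camera call; for the wrist camera it gives the pose at the moment of the call.
- arm.hand_in(): hands the job in, once; it reports no verdict.
Trained networks look in the newest picture that a camera, given by its name, has taken for a name from the list of things; names that differ only in an ending like _2 or _b are one class to them, and where a whole thing is asked for, a point or a joint stands for the part that bears it (a point fixed in the world has none). Each returns a list of dicts, best first, with "confidence" (0 to 1); they miss things now and then, are a little off and sometimes report something else, mostly with a low value. They report only what shows in the picture. A call takes as long as a camera call. They do not tell look-alikes from the thing itself.
- finder.silhouettes(camera, name): "pixels" (420x560 bool, what is visible of it) and "rect" ([left, top, right, bottom] in pixels, round what is visible of it).
- finder.pinpoint(camera, name): "location" ([column, row] in pixels: a listed point, or the origin of a listed thing).
The state is a dict: "t": time; "qpos": joint angles; "qvel": joint speeds; "effort": joint torques, N m; "ee_pos": TCP position; "tcp_rot": TCP orientation; "force": force on the tool from outside, world axes, zero at the start; "wrist_torque": the same for the moment, N m; "grip_width": finger opening in m.
Only numpy, scipy, OpenCV 4.12 (cv2) and the standard library are available. Lean on these libraries where they do the work, as an engineer would, in place of code of your own. Each camera call takes 0.05 s, during which the arm holds its last target.

## Task

Take the grease cartridge out of the blue refill stand and fit it in the collar on top of the green lubricator: find its slots, push it in against the spring, twist it clockwise to the stop and let it rise so that it locks home in its notches, upright and let go. Feel your way and do not force it against the lubricator (keep the contact under 50 N), and leave the bottle, the wagon and the screwdriver where they are.

Things in the scene. Friction and masses are not known exactly. Their poses are not given: they have to be found in the camera images.
- cartridge: Grease cartridge, loose, about 180 g, upright in the stand. Origin: centre of its underside, z up. From the bottom: spigot 34 mm across (tapered to 27 mm in its lowest 6 mm) to 31 mm up; cream reservoir 54 mm across, 31 to 69 mm; orange grip bar on top, 69 to 105 mm, 46 mm long along its x, 20 mm wide along its y: grip it across the 20 mm. The same after a half turn.
- cartridge_grip (a point): On the cartridge's axis, inside the orange bar, 90 mm above the cartridge's origin and 15 mm below the bar's top: the height to grip.
- cartridge_lugs (a point): On the cartridge's axis, 16 mm above its origin, level with the tops of its two steel lugs. The lugs stick out of the spigot along the cartridge's x and -x (below the ends of the orange bar), 7 mm wide, 6 mm high (10 to 16 mm above the origin), out to 26 mm from the axis.
- lubricator: Lubricator, fixed: green block 110 x 110 mm, 52 mm high, on a 130 mm square foot; on top a steel collar 72 mm across, rim 90 mm above the bench, bore 37 mm across. Origin: centre of the underside. The collar is clamped at an angle that is NOT measured: its two opposite entry slots lie along the block's x axis give or take 0.50 rad. Find them by feel (lugs rubbing on the rim until they sink) or by eye.
- lubricator_rim (a point): On the collar's axis at its rim. Two entry slots in the rim, 12 mm wide, out to 27 mm from the axis, each marked by a white dash; a lug enters within about 5 degrees of its slot's middle. Cartridge origin 10 mm below this point: lugs stand on the rim. 13 mm below: the nose meets the sprung plunger (3 N, then 0.65 N per mm), which is hard down, rigid, at 29.5 mm (14 N).
- lubricator_track (a point): On the collar's axis, 8 mm below the rim: underside of the lip. With its top below this (cartridge origin over 24 mm below the rim) a lug in its slot can turn, only clockwise from above: past 19 degrees of lip, then below a notch 34 degrees long cut 3 mm up into the lip (red dot on the rim), then to a solid stop, 50 to 67 degrees from entry.
- lubricator_seat (a point): On the collar's axis, 21 mm below the rim: where the cartridge's origin lies when it is locked, its lugs held up in the notches by the spring. Axes as the lubricator's. Released short of the notches, the cartridge stays jammed 3 mm lower or springs out of its slots.
- stand: Refill stand, fixed: blue plate 95 x 95 x 6 mm with a ring upon it, inside radius 30 mm, outside 36 mm, top 22 mm above the bench. Origin: centre of the underside. The cartridge stands loosely within the ring on the plate.
- oil_bottle: Bystander: yellow oil bottle with a red cap, 42 mm in diameter, 110 mm high, loose. Origin: centre of its underside.
- wagon: Bystander: dark red model railway wagon with glazed windows, 34 x 100 mm, 42 mm high, long along its y, loose. Origin: centre of its underside.
- screwdriver: Bystander: screwdriver lying on the bench near the robot, loose.
Things that resemble listed ones, but are neither listed nor needed, are in the scene too. What is shaped like the cartridge but turquoise is not meant.

How it is judged:
On the way, in this order (a step that is already met when the one before it is completed fails the run):
1. the cartridge is lifted out of the stand (height (world z) of cartridge above 0.05 m), for 0.2 s.
2. it is pushed into the collar until its lugs are below the lip (origin more than 23 mm below the rim, within 3 mm of the axis) (z of cartridge in the frame of lubricator_rim below -0.023 m and horizontal distance between cartridge and lubricator_rim below 0.003 m), for 0.1 s.
At the end, for the whole second after the job is handed in: The cartridge is locked in the collar: its origin 19.5 to 22.5 mm below the rim (up in the notches, held by the spring), within 3 mm of the collar's axis, upright within 4 degrees, let go and at rest (z of cartridge in the frame of lubricator_rim between -0.0225 and -0.0195 m and horizontal distance between cartridge and lubricator_rim below 0.003 m and angle between cartridge's own z axis and vertical below 0.07 rad and linear speed of cartridge below 0.01 m/s); the robot touches nothing.
It fails at once if the cartridge is forced against the lubricator with more than 50 N (its contacts added up) (contact force between cartridge and lubricator above 50 N).
It fails at once if the oil bottle is moved more than 20 mm or tipped (distance of oil_bottle from where it was at the start of the episode above 0.02 m or angle between oil_bottle's own z axis and vertical above 0.3 rad).
It fails at once if the wagon is moved more than 20 mm (distance of wagon from where it was at the start of the episode above 0.02 m).
It fails at once if the screwdriver is moved more than 20 mm (distance of screwdriver from where it was at the start of the episode above 0.02 m).
It also fails if it takes over 67 s, if anything falls off the work surface, if the arm or the gripper's body presses on something with over 40 N, if the wrist force passes 120 N, or if a joint passes its speed limit or range.

## Working session

There is one attempt and no reset: what is moved stays moved. The work goes in short steps, Python scripts to look and compute and a shell command to move; the robot and the scene stay as the last step left them, time stands still between calls to the robot, and variables do not carry over. Pictures are saved under pics/ and viewed, and the job is handed in when it is done.

```bash
ls; mkdir -p pics
cat > h.py <<'E'
import numpy as np,cv2
from scipy.spatial.transform import Rotation as R
from station import arm,capture,camera_params,finder
def px2w(name,u,v,z=None,d=None,P=None):
    P=P or camera_params(name);K=np.array(P["camera_matrix"]);T=np.array(P["extrinsics"])
    r=np.linalg.inv(K)@[u,v,1.0]
    if d is not None: return T[:3,:3]@(r*d)+T[:3,3]
    w=T[:3,:3]@r;o=T[:3,3]
    return o+w*(z-o[2])/w[2]
def w2px(name,p,P=None):
    P=P or camera_params(name);K=np.array(P["camera_matrix"]);T=np.array(P["extrinsics"])
    c=T[:3,:3].T@(np.array(p)-T[:3,3]);q=K@c;return q[:2]/q[2]
E
python3 - <<'E'
from h import *
s=arm.read_state();print(s)
for n in("scene","top"):
    im,d=capture(n);cv2.imwrite(f"pics/{n}0.png",im)
    np.save(f"pics/{n}0d.npy",d)
    for o in("cartridge","cartridge_grip","lubricator_rim","stand","oil_bottle","wagon","screwdriver","lubricator"):
        print(n,o,[(np.round(r["location"],1),round(r["confidence"],2)) for r in finder.pinpoint(n,o)])
E
```

```text
pics
{'t': 0.0, 'qpos': array([-1.21261289e+00,  3.51223553e-01,  1.65237746e+00,  4.27429828e-06,
        1.13910137e+00, -8.46149145e-02]), 'qvel': array([-0.00121121, -0.00061188, -0.00139284, -0.00061768, -0.00052926,
        0.00019015]), 'effort': array([-3.84022167e-05, -4.97320747e+01, -2.85254842e+01,  6.99430425e-02,
        2.57322559e-02, -1.26624664e-04]), 'ee_pos': array([ 0.23556897, -0.49666507,  0.23712609]), 'tcp_rot': array([-2.65446485e+00,  1.67904372e+00,  1.38518326e-03]), 'force': array([0.93579227, 0.23841312, 1.44215265]), 'wrist_torque': array([ 0.00855709, -0.00325159,  0.02056815]), 'grip_width': 0.09315631101439185}
scene cartridge [(array([389.1, 229.4]), 0.83), (array([347.8, 207.2]), 0.81)]
scene cartridge_grip [(array([400.3, 190.2]), 0.98), (array([350.7, 169.3]), 0.62)]
scene lubricator_rim [(array([173.1, 215.9]), 0.66)]
scene stand [(array([346.6, 208.6]), 0.69), (array([344.7, 204.9]), 0.66)]
scene oil_bottle [(array([279. , 249.9]), 0.96)]
scene wagon [(array([329.3, 292. ]), 0.88), (array([175.9, 228. ]), 0.29)]
scene screwdriver [(array([236.6, 189.6]), 0.93), (array([344.9, 208.1]), 0.75)]
scene lubricator [(array([180.1, 260.6]), 0.73)]
top cartridge [(array([184.6, 167.6]), 0.83)]
top cartridge_grip [(array([186.1, 212. ]), 0.97), (array([179.3, 151.2]), 0.85)]
top lubricator_rim [(array([381.1, 221.6]), 0.9)]
top stand [(array([195. , 213.8]), 0.93)]
top oil_bottle []
top wagon [(array([285.4, 122.6]), 0.78)]
top screwdriver [(array([270.9, 306.8]), 0.72)]
top lubricator [(array([376.3, 220.9]), 0.89)]
```

View pics/scene0.png

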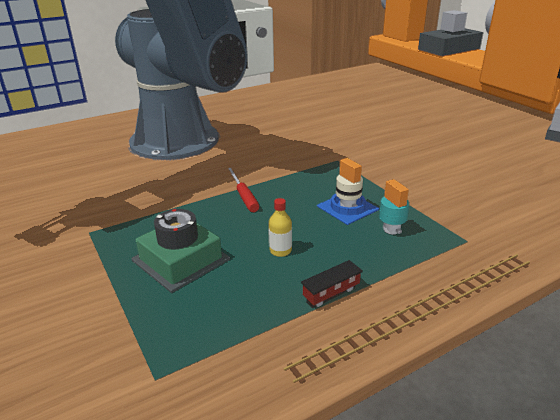

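View pics/top0.png

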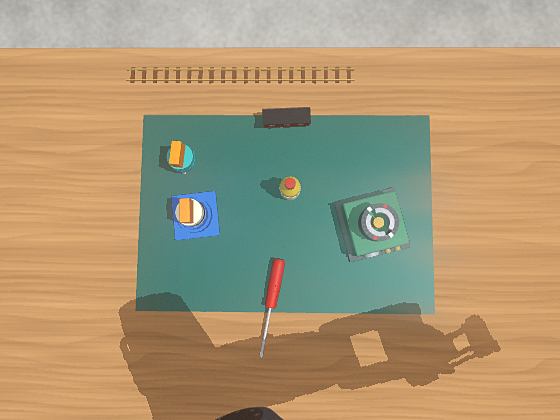

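Run:
```python
from h import *
im=cv2.imread("pics/top0.png");d=np.load("pics/top0d.npy")
P=camera_params("top");print(np.round(P["camera_matrix"],1),np.round(P["extrinsics"],3))
print("grip",px2w("top",186.1,212,0.09+.006),"rim",px2w("top",381,221.6,.09),"stand",px2w("top",195,213.8,0))
print("bottle",px2w("top",290,184,.11),"wagon",px2w("top",286,118,.042))
a=cv2.resize(im[180:265,325:425],None,fx=5,fy=5,interpolation=cv2.INTER_CUBIC)
b=cv2.resize(im[180:265,160:230],None,fx=5,fy=5,interpolation=cv2.INTER_CUBIC)
cv2.imwrite("pics/crop0.png",np.hstack([a,b])[:,:800])
for n in("cartridge","lubricator"):
  print([(r["rect"],r["confidence"]) for r in finder.silhouettes("top",n)])
# orange bar mask near the stand
h=cv2.cvtColor(im,cv2.COLOR_BGR2HSV);m=cv2.inRange(h,(8,150,150),(22,255,255));m[:190]=0;m[:, :160]=0;m[:,230:]=0;m[245:]=0
ys,xs=np.nonzero(m);print(len(xs),xs.min(),xs.max(),ys.min(),ys.max(),d[ys,xs][:5])
pts=np.array([px2w("top",u,v,d=d[v,u]) for u,v in zip(xs,ys)])
print(np.percentile(pts[:,2],[5,50,95]))
t=pts[pts[:,2]>.103];print(len(t));r=cv2.minAreaRect((t[:,:2]*1000).astype(np.float32));print(r)
```

```text
[[443.6   0.  278.5]
 [  0.  443.6 202.6]
 [  0.    0.    1. ]] [[ 0.008 -0.995  0.104  0.479]
 [-1.    -0.005  0.022 -0.009]
 [-0.021 -0.104 -0.994  0.938]
 [ 0.     0.     0.     1.   ]]
grip [0.54773684 0.18641454 0.096     ] rim [ 0.53209205 -0.1858009   0.09      ] stand [0.55188393 0.1894765  0.        ]
bottle [ 0.60069999 -0.01202452  0.11      ] wagon [ 0.74883918 -0.00333784  0.042     ]
[([175.4, 198.8, 207.1, 224.1], 0.78), ([165.2, 143.7, 197.1, 172.8], 0.68)]
[([337.4, 184.9, 410.1, 262.0], 0.57)]
290 179 192 199 222 [0.83769286 0.83638936 0.83583885 0.8377092  0.836777  ]
[0.08677121 0.11067567 0.1134209 ]
258
((527.0841064453125, 93.89024353027344), (221.9066925048828, 46.027687072753906), 76.38561248779297)
```

View pics/crop0.png

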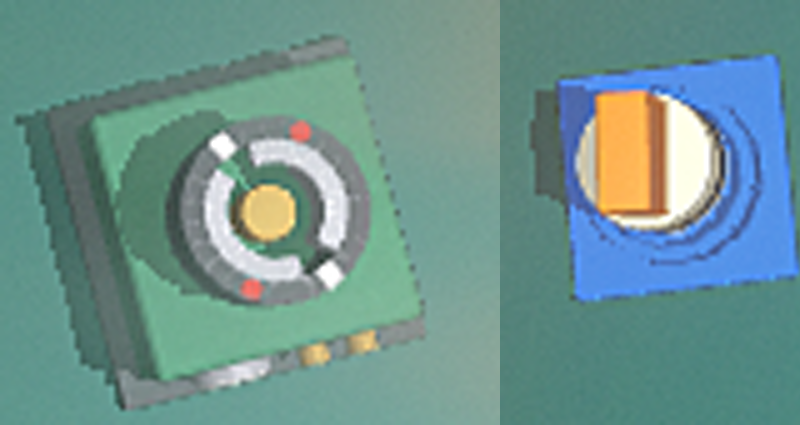

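Run:
```python
from h import *
def ang(a,b):
  d=b-a; return np.degrees(np.arctan2(d[1],d[0]))
W=[px2w("top",325+u/5-.4,180+v/5-.4,.09) for u,v in((330,275),(222,144))]
Rr=[px2w("top",325+u/5-.4,180+v/5-.4,.09) for u,v in((252,289),(301,131))]
print(W,ang(*W),sum(W)/2);print(Rr,ang(*Rr),sum(Rr)/2)
im=cv2.imread("pics/top0.png")
c=[px2w("top",160+u/5-.4,180+v/5-.4,.111) for u,v in((598-500,93),(652-500,90),(648-500,212),(600-500,212))]
print(np.round(c,4),sum(c)/4,ang((c[2]+c[3])/2,(c[0]+c[1])/2))
s=arm.read_state();M=R.from_rotvec(s["tcp_rot"]).as_matrix();print(M.round(3))
P=camera_params("wrist");T=np.array(P["extrinsics"]);print("cam in tool",(M.T@(T[:3,3]-s["ee_pos"])).round(3),(M.T@T[:3,:3]).round(3),np.round(P["camera_matrix"],0))
```

```text
[array([ 0.50749643, -0.20354212,  0.09      ]), array([ 0.55721779, -0.16337015,  0.09      ])] 38.93619608001748 [ 0.53235711 -0.18345613  0.09      ]
[array([ 0.50198358, -0.17397021,  0.09      ]), array([ 0.56238339, -0.19352665,  0.09      ])] -17.941077187644073 [ 0.53218349 -0.18374843  0.09      ]
[[0.5725 0.1968 0.111 ]
 [0.5738 0.1764 0.111 ]
 [0.5277 0.1765 0.111 ]
 [0.5276 0.1946 0.111 ]] [0.55041971 0.18608301 0.111     ] 1.2342369871434313
[[ 0.428 -0.904 -0.   ]
 [-0.904 -0.428  0.   ]
 [-0.    -0.    -1.   ]]
cam in tool [ 0.    -0.079 -0.147] [[ 1.    -0.     0.001]
 [-0.     0.959  0.284]
 [-0.001 -0.284  0.959]] [[319.   0. 283.]
 [  0. 319. 208.]
 [  0.   0.   1.]]
```

```bash
python3 -m crank '[{"tx":-0.01,"ty":-0.03,"gripper":-1},{"tx":-0.028,"ty":-0.072,"gripper":-1},{"tx":-0.045,"ty":-0.117,"gripper":-1},{"tx":-0.062,"ty":-0.162,"gripper":-1},{"tx":-0.08,"ty":-0.207,"gripper":-1},{"tx":-0.098,"ty":-0.252,"gripper":-1},{"tx":-0.115,"ty":-0.297,"gripper":-1},{"tx":-0.132,"ty":-0.342,"gripper":-1}]'; python3 -m crank '[{"tx":-0.012,"ty":-0.03,"gripper":-1},{"tx":-0.02,"ty":-0.05,"gripper":-1},{"tx":-0.024,"ty":-0.06,"gripper":-1},{"tx":-0.024,"ty":-0.06,"gripper":-1},{"tx":-0.024,"ty":-0.06,"gripper":-1},{"tx":-0.024,"ty":-0.06,"gripper":-1},{"tx":-0.024,"ty":-0.06,"gripper":-1},{"tx":-0.024,"ty":-0.06,"gripper":-1}]'
python3 - <<'E'
from h import *
s=arm.read_state();P=camera_params("wrist");im,d=capture("wrist");print(s["t"],s["ee_pos"],s["qpos"],s["tcp_rot"])
cv2.imwrite("pics/w1.png",im);np.save("pics/w1d.npy",d);np.savez("pics/w1P.npz",**{k:np.array(P[k]) for k in("camera_matrix","extrinsics")})
print([(r["location"],r["confidence"],px2w("wrist",*r["location"],z=.09,P=P)) for r in finder.pinpoint("wrist","lubricator_rim")])
E
```

```text
1.0 [ 0.23566329 -0.49692796  0.23762564] [-1.21261991e+00  3.50700688e-01  1.65181719e+00  4.32905424e-06
  1.13910343e+00 -8.46078843e-02] [-2.65500518e+00  1.67941164e+00  3.21355633e-05]
[]invalid input
invalid input
```

View pics/w1.png

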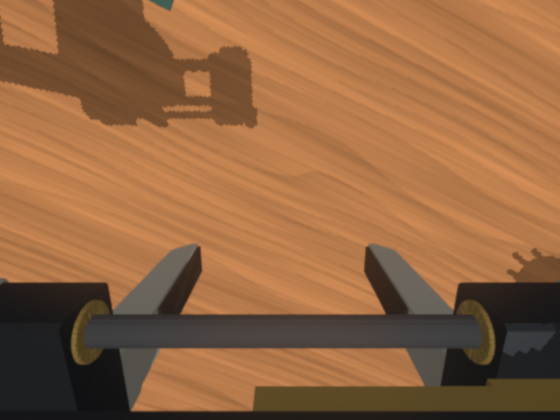

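The wrist image shows only the bench, with the fingers at the bottom. The move was refused, probably because every key has to be present in each row, so I'll retype it with all of them.

```bash
python3 -m crank '[{"tx":-0.01,"ty":-0.03,"tz":0,"yaw":0,"gripper":-1},{"tx":-0.028,"ty":-0.072,"tz":0,"yaw":0,"gripper":-1},{"tx":-0.045,"ty":-0.117,"tz":0,"yaw":0,"gripper":-1},{"tx":-0.062,"ty":-0.162,"tz":0,"yaw":0,"gripper":-1},{"tx":-0.08,"ty":-0.207,"tz":0,"yaw":0,"gripper":-1},{"tx":-0.098,"ty":-0.252,"tz":0,"yaw":0,"gripper":-1},{"tx":-0.115,"ty":-0.297,"tz":0,"yaw":0,"gripper":-1},{"tx":-0.132,"ty":-0.342,"tz":0,"yaw":0,"gripper":-1}]'
python3 - <<'E'
from h import *
s=arm.read_state();P=camera_params("wrist");im,d=capture("wrist");print(s["t"],s["ee_pos"],s["qpos"],s["tcp_rot"])
cv2.imwrite("pics/w2.png",im);np.save("pics/w2d.npy",d)
print([(r["location"],r["confidence"],px2w("wrist",*r["location"],z=.09,P=P)) for r in finder.pinpoint("wrist","lubricator_rim")])
E
```

```text
t: 1.9
ee_pos: [0.4893, -0.2295, 0.2379]
tcp_rot: [2.655, -1.679, 0.001]
force: [0.2, -1.0, -0.3]
grip_width: 0.093
1.9 [ 0.48930727 -0.2294657   0.23786031] [-5.24639965e-01  3.32952548e-01  1.67658022e+00 -3.77955553e-05
  1.13157935e+00  6.03328237e-01] [ 2.65506127e+00 -1.67933244e+00  7.56360092e-04]
[([255.4, 134.5], 0.77, array([ 0.53420824, -0.18185031,  0.09      ]))]
```

View pics/w2.png

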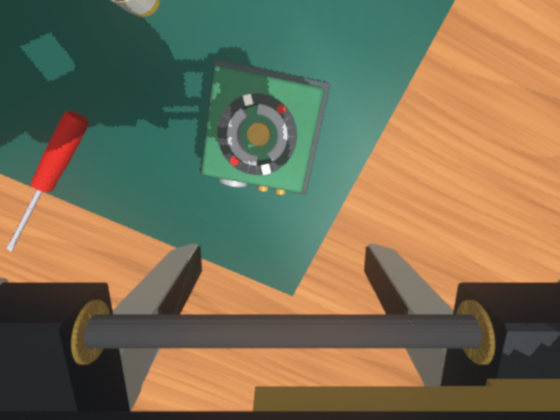

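Run:
```python
from h import *
im=cv2.imread("pics/w2.png");P=camera_params("wrist")
x0,y0=205,80;c=im[y0:190,x0:310]
cv2.imwrite("pics/w2c.png",cv2.resize(c,None,fx=5,fy=5,interpolation=cv2.INTER_CUBIC))
h=cv2.cvtColor(c,cv2.COLOR_BGR2HSV)
def blobs(m):
  n,l,st,ce=cv2.connectedComponentsWithStats(m);return [(st[i,4],ce[i]+[x0,y0]) for i in range(1,n) if st[i,4]>8]
w=blobs(cv2.inRange(h,(0,0,185),(180,60,255)));r=blobs(cv2.inRange(h,(0,150,100),(6,255,255))|cv2.inRange(h,(174,150,100),(180,255,255)))
for a in w+r: print(a,px2w("wrist",*a[1],z=.09,P=P).round(4))
```

```text
(np.int32(51), array([247.58823529,  99.23529412])) [ 0.5602 -0.1611  0.09  ]
(np.int32(52), array([284.5       , 131.80769231])) [ 0.5491 -0.2022  0.09  ]
(np.int32(25), array([229.56, 140.12])) [ 0.521  -0.1606  0.09  ]
(np.int32(18), array([252.        , 162.77777778])) [ 0.5111 -0.1872  0.09  ]
(np.int32(87), array([265.59770115, 169.16091954])) [ 0.5111 -0.2011  0.09  ]
(np.int32(84), array([233.8452381 , 183.26190476])) [ 0.4861 -0.1797  0.09  ]
(np.int32(50), array([280.64, 108.5 ])) [ 0.5657 -0.1905  0.09  ]
(np.int32(50), array([233.76, 160.62])) [ 0.5056 -0.1713  0.09  ]
```

View pics/w2c.png

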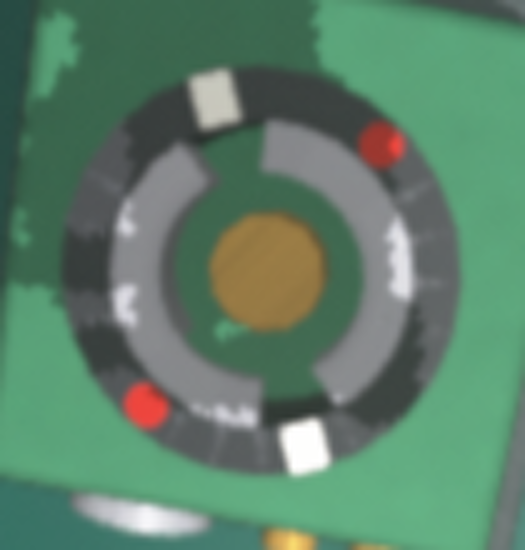

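```bash
python3 -m crank '[{"tx":-0.026,"ty":-0.017,"tz":0,"yaw":0.05,"gripper":-1},{"tx":-0.066,"ty":-0.044,"tz":0,"yaw":0.12,"gripper":-1},{"tx":-0.107,"ty":-0.072,"tz":0,"yaw":0.2,"gripper":-1},{"tx":-0.148,"ty":-0.099,"tz":0,"yaw":0.28,"gripper":-1},{"tx":-0.189,"ty":-0.126,"tz":0,"yaw":0.36,"gripper":-1},{"tx":-0.230,"ty":-0.153,"tz":0,"yaw":0.42,"gripper":-1},{"tx":-0.271,"ty":-0.181,"tz":0,"yaw":0.42,"gripper":-1},{"tx":-0.312,"ty":-0.208,"tz":0,"yaw":0.42,"gripper":-1}]'
python3 - <<'E'
from h import *
s=arm.read_state();P=camera_params("wrist");im,d=capture("wrist");print(s["t"],s["ee_pos"],s["qpos"],s["tcp_rot"])
cv2.imwrite("pics/w3.png",im);np.save("pics/w3d.npy",d)
print([(r["location"],r["confidence"],px2w("wrist",*r["location"],z=.096,P=P)) for r in finder.pinpoint("wrist","cartridge_grip")])
M=R.from_rotvec(s["tcp_rot"]).as_matrix();print(M.round(3))
h=cv2.cvtColor(im,cv2.COLOR_BGR2HSV);m=cv2.inRange(h,(8,150,150),(22,255,255))
n,l,st,ce=cv2.connectedComponentsWithStats(m)
for i in range(1,n):
  if st[i,4]>200: print(st[i],ce[i],cv2.minAreaRect(np.argwhere(l==i)[:,::-1].astype(np.float32)))
E
```

```text
t: 2.8
ee_pos: [0.5435, 0.1453, 0.238]
tcp_rot: [-2.25, 2.191, -0.001]
force: [0.2, -1.3, -0.7]
grip_width: 0.0929
2.8 [0.54347244 0.14525669 0.23803465] [1.78325214e-01 3.72416696e-01 1.61922611e+00 2.17167360e-04
 1.14865199e+00 1.72211703e+00] [-2.25029593e+00  2.19052846e+00 -9.31911478e-04]
[([238.0, 192.2], 0.85, array([0.55169936, 0.1864967 , 0.096     ])), ([208.6, 60.2], 0.82, array([0.66379062, 0.20950254, 0.096     ]))]
[[ 0.027 -1.     0.001]
 [-1.    -0.027  0.   ]
 [-0.    -0.001 -1.   ]]
[ 192   26   34   65 1869] [208.34456929  58.02621723] ((208.317626953125, 57.826942443847656), (31.515121459960938, 62.96586227416992), 3.6913859844207764)
[ 224  168   25   52 1069] [235.31057063 194.18615529] ((235.86085510253906, 193.56509399414062), (51.829734802246094, 22.477617263793945), 86.72950744628906)
```

View pics/w3.png

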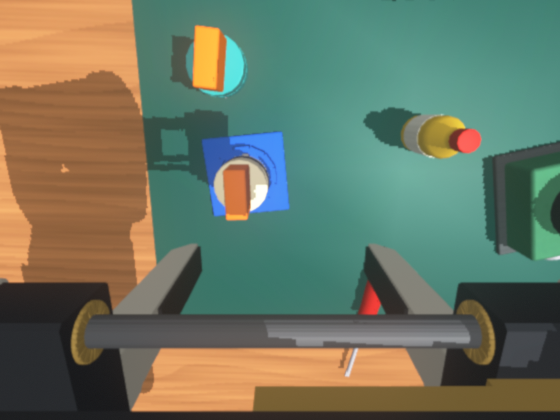

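Run:
```python
from h import *
im=cv2.imread("pics/w3.png")
cv2.imwrite("pics/w3c.png",cv2.resize(im[155:235,200:290],None,fx=6,fy=6,interpolation=cv2.INTER_CUBIC))
```

```text
(no output)
```

View pics/w3c.png

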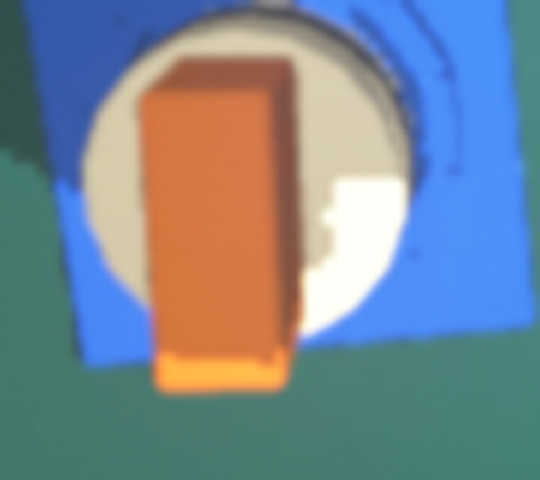

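Run:
```python
from h import *
c=np.array([px2w("wrist",200+u/6-.4,155+v/6-.4,.111) for u,v in((140,92),(270,90),(287,388),(156,390))])
print(c.round(4),c.mean(0)); a=c[:2].mean(0)-c[2:].mean(0);ang=np.arctan2(a[1],a[0]);print(np.degrees(ang),np.linalg.norm(a))
s=arm.read_state();M=R.from_rotvec(s["tcp_rot"]).as_matrix()
phi=np.arctan2(M[1,0],M[0,0]);print(np.degrees(phi),"yaw",phi-(ang-np.pi/2))
print(M.T@(np.array([.551,.186,.0985])-s["ee_pos"]))
```

```text
[[0.5746 0.2001 0.111 ]
 [0.5755 0.1814 0.111 ]
 [0.5304 0.1789 0.111 ]
 [0.5295 0.1986 0.111 ]] [0.55251035 0.18972126 0.111     ]
2.494012674242243 0.045207177695694024
-88.18489416361227 yaw -0.011849159634864659
[-0.03768629 -0.00855244  0.1392946 ]
```

```bash
python3 -m crank '[{"tx":-0.03,"ty":-0.009,"tz":0.02,"yaw":-0.01,"gripper":-1},{"tx":-0.04,"ty":-0.009,"tz":0.05,"yaw":-0.01,"gripper":-1},{"tx":-0.04,"ty":-0.009,"tz":0.085,"yaw":-0.01,"gripper":-1},{"tx":-0.04,"ty":-0.009,"tz":0.11,"yaw":-0.01,"gripper":-1},{"tx":-0.04,"ty":-0.009,"tz":0.13,"yaw":-0.01,"gripper":-1},{"tx":-0.04,"ty":-0.009,"tz":0.139,"yaw":-0.01,"gripper":-1},{"tx":-0.04,"ty":-0.009,"tz":0.139,"yaw":-0.01,"gripper":-1},{"tx":-0.04,"ty":-0.009,"tz":0.139,"yaw":-0.01,"gripper":0}]' ; python3 -m crank '[{"tx":0,"ty":0,"tz":0,"yaw":0,"gripper":1},{"tx":0,"ty":0,"tz":0,"yaw":0,"gripper":1},{"tx":0,"ty":0,"tz":0,"yaw":0,"gripper":1},{"tx":0,"ty":0,"tz":0,"yaw":0,"gripper":1},{"tx":0,"ty":0,"tz":0,"yaw":0,"gripper":1},{"tx":0,"ty":0,"tz":0,"yaw":0,"gripper":1},{"tx":0,"ty":0,"tz":0,"yaw":0,"gripper":1},{"tx":0,"ty":0,"tz":0,"yaw":0,"gripper":1}]'
```

```text
t: 3.7
ee_pos: [0.552, 0.188, 0.0997]
tcp_rot: [-2.265, 2.173, -0.001]
force: [0.2, 0.4, 0.1]
grip_width: 0.0887
t: 4.5
ee_pos: [0.5519, 0.188, 0.0997]
tcp_rot: [-2.265, 2.173, -0.001]
force: [-0.1, -0.5, -0.3]
grip_width: 0.0256
```

```bash
python3 -m crank '[{"tx":0,"ty":0,"tz":0,"yaw":0,"gripper":1},{"tx":0,"ty":0,"tz":0,"yaw":0,"gripper":1},{"tx":0,"ty":0,"tz":0,"yaw":0,"gripper":1},{"tx":0,"ty":0,"tz":0,"yaw":0,"gripper":1},{"tx":0,"ty":0,"tz":0,"yaw":0,"gripper":1},{"tx":0,"ty":0,"tz":0,"yaw":0,"gripper":1},{"tx":0,"ty":0,"tz":0,"yaw":0,"gripper":1},{"tx":0,"ty":0,"tz":0,"yaw":0,"gripper":1}]'; python3 -m crank '[{"tx":0,"ty":0,"tz":-0.005,"yaw":0,"gripper":1},{"tx":0,"ty":0,"tz":-0.015,"yaw":0,"gripper":1},{"tx":0,"ty":0,"tz":-0.035,"yaw":0,"gripper":1},{"tx":0,"ty":0,"tz":-0.06,"yaw":0,"gripper":1},{"tx":0,"ty":0,"tz":-0.09,"yaw":0,"gripper":1},{"tx":0,"ty":0,"tz":-0.12,"yaw":0,"gripper":1},{"tx":0,"ty":0,"tz":-0.14,"yaw":0,"gripper":1},{"tx":0,"ty":0,"tz":-0.14,"yaw":0,"gripper":1}]'
python3 - <<'E'
from h import *
im,d=capture("wrist");cv2.imwrite("pics/w4.png",im)
im,d=capture("scene");cv2.imwrite("pics/s4.png",im)
s=arm.read_state();print(s["qpos"],R.from_rotvec(s["tcp_rot"]).as_matrix().round(4))
E
```

```text
t: 5.3
ee_pos: [0.5519, 0.188, 0.0997]
tcp_rot: [-2.265, 2.173, -0.001]
force: [0.3, -0.5, 0.3]
grip_width: 0.0199
t: 6.1
ee_pos: [0.5527, 0.1881, 0.2431]
tcp_rot: [-2.262, 2.17, -0.005]
force: [0.4, 0.2, -1.8]
grip_width: 0.0197
[2.47853160e-01 4.06515666e-01 1.56509057e+00 1.05859464e-03
 1.16747349e+00 1.77691219e+00] [[ 0.0413 -0.9991  0.0022]
 [-0.9991 -0.0413  0.0016]
 [-0.0015 -0.0023 -1.    ]]
```

View pics/w4.png

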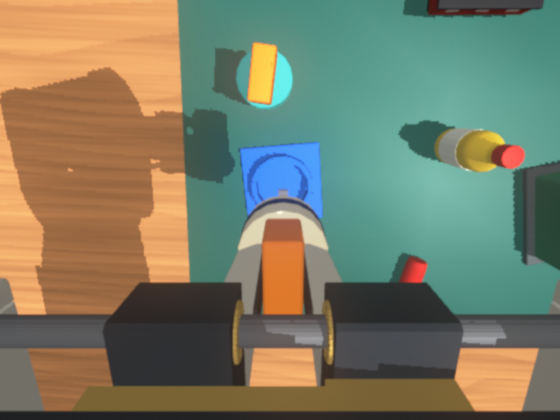

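View pics/s4.png

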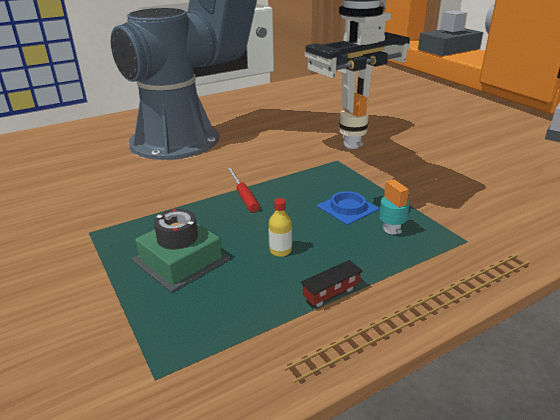

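Run:
```python
from h import *
im=cv2.imread("pics/w4.png")
cv2.imwrite("pics/w4c.png",cv2.resize(im[180:330,220:350],None,fx=4,fy=4,interpolation=cv2.INTER_CUBIC))
s=arm.read_state();M=R.from_rotvec(s["tcp_rot"]).as_matrix()
for z,y in((.0247,-.027),(.0247,0),(-.0113,-.023),(.0247,-.023),(.0627,-.027)):
  for x in(-.027,-.01,0,.01,.027):
    print((x,y,z),w2px("wrist",s["ee_pos"]+M@[x,y,z]).round(1))
```

```text
(-0.027, -0.027, 0.0247) [233.7 210.8]
(-0.01, -0.027, 0.0247) [263.9 210.8]
(0, -0.027, 0.0247) [281.7 210.8]
(0.01, -0.027, 0.0247) [299.5 210.8]
(0.027, -0.027, 0.0247) [329.8 210.8]
(-0.027, 0, 0.0247) [235.7 254.9]
(-0.01, 0, 0.0247) [264.7 254.9]
(0, 0, 0.0247) [281.8 254.9]
(0.01, 0, 0.0247) [298.8 254.9]
(0.027, 0, 0.0247) [327.8 254.9]
(-0.027, -0.023, -0.0113) [222.6 242.3]
(-0.01, -0.023, -0.0113) [259.7 242.3]
(0, -0.023, -0.0113) [281.6 242.3]
(0.01, -0.023, -0.0113) [303.4 242.3]
(0.027, -0.023, -0.0113) [340.6 242.3]
(-0.027, -0.023, 0.0247) [234.  217.6]
(-0.01, -0.023, 0.0247) [264.1 217.6]
(0, -0.023, 0.0247) [281.7 217.6]
(0.01, -0.023, 0.0247) [299.4 217.6]
(0.027, -0.023, 0.0247) [329.5 217.6]
(-0.027, -0.027, 0.0627) [241.9 194.4]
(-0.01, -0.027, 0.0627) [267.1 194.4]
(0, -0.027, 0.0627) [281.8 194.4]
(0.01, -0.027, 0.0627) [296.6 194.4]
(0.027, -0.027, 0.0627) [321.8 194.4]
```

View pics/w4c.png

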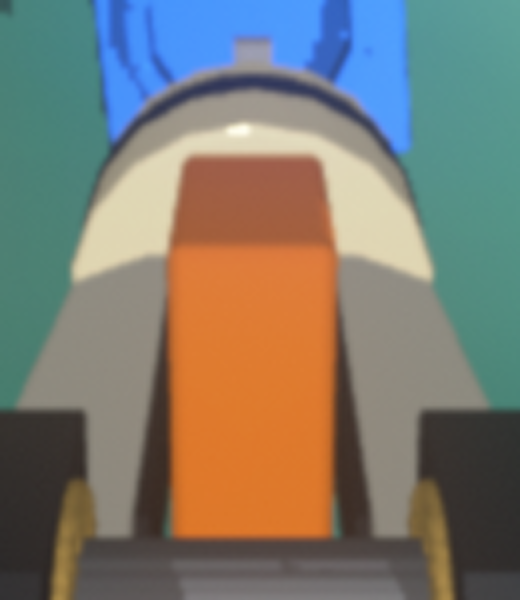

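```bash
python3 -m crank '[{"tx":0.015,"ty":0.004,"tz":0.003,"yaw":-0.02,"gripper":1},{"tx":0.045,"ty":0.01,"tz":0.003,"yaw":-0.06,"gripper":1},{"tx":0.08,"ty":0.018,"tz":0.003,"yaw":-0.12,"gripper":1},{"tx":0.115,"ty":0.026,"tz":0.003,"yaw":-0.18,"gripper":1},{"tx":0.15,"ty":0.034,"tz":0.003,"yaw":-0.24,"gripper":1},{"tx":0.185,"ty":0.042,"tz":0.003,"yaw":-0.3,"gripper":1},{"tx":0.21,"ty":0.048,"tz":0.003,"yaw":-0.34,"gripper":1},{"tx":0.22,"ty":0.05,"tz":0.003,"yaw":-0.36,"gripper":1}]'
python3 - <<'E'
from h import *
s=arm.read_state();M=R.from_rotvec(s["tcp_rot"]).as_matrix();phi=np.degrees(np.arctan2(M[1,0],M[0,0]))
print(phi,M.T@(np.array([.476,-.229,.24])-s["ee_pos"]),np.radians(phi+50.9),s["qpos"])
E
```

```text
t: 7.0
ee_pos: [0.5093, -0.036, 0.2346]
tcp_rot: [-2.618, 1.734, 0.002]
force: [0.9, 0.5, -2.1]
grip_width: 0.0194
-67.02256739645641 [ 0.16462684  0.10600269 -0.00575823] -0.28139188494285433 [-0.16265876  0.28295154  1.75503246  0.00178313  1.10424619  1.00630341]
```

```bash
python3 -m crank '[{"tx":0.015,"ty":0.01,"tz":-0.004,"yaw":-0.03,"gripper":1},{"tx":0.04,"ty":0.026,"tz":-0.005,"yaw":-0.08,"gripper":1},{"tx":0.075,"ty":0.048,"tz":-0.006,"yaw":-0.14,"gripper":1},{"tx":0.11,"ty":0.07,"tz":-0.006,"yaw":-0.2,"gripper":1},{"tx":0.14,"ty":0.09,"tz":-0.006,"yaw":-0.25,"gripper":1},{"tx":0.158,"ty":0.102,"tz":-0.006,"yaw":-0.28,"gripper":1},{"tx":0.165,"ty":0.106,"tz":-0.006,"yaw":-0.28,"gripper":1},{"tx":0.165,"ty":0.106,"tz":-0.006,"yaw":-0.28,"gripper":1}]'
python3 - <<'E'
from h import *
s=arm.read_state();M=R.from_rotvec(s["tcp_rot"]).as_matrix();phi=np.degrees(np.arctan2(M[1,0],M[0,0]))
im,d=capture("wrist");cv2.imwrite("pics/w5.png",im);print(phi,s["ee_pos"])
x0,y0=230,90;c=im[y0:y0+90,x0:x0+110]
cv2.imwrite("pics/w5c.png",cv2.resize(c,None,fx=6,fy=6,interpolation=cv2.INTER_CUBIC))
print([(r["location"],r["confidence"],px2w("wrist",*r["location"],z=.09)) for r in finder.pinpoint("wrist","lubricator_rim")])
E
```

```text
t: 7.8
ee_pos: [0.4757, -0.2295, 0.2391]
tcp_rot: [-2.833, 1.354, 0.005]
force: [0.9, 0.8, -2.2]
grip_width: 0.0197
-51.10309811596117 [ 0.47567674 -0.22953462  0.23913107]
[([283.9, 117.7], 0.79, array([ 0.53560567, -0.18206113,  0.09      ]))]
```

View pics/w5.png

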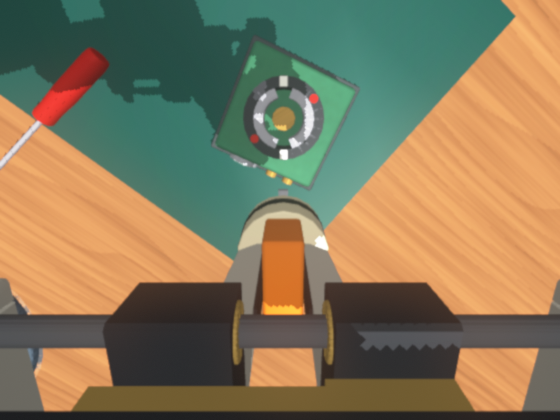

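View pics/w5c.png

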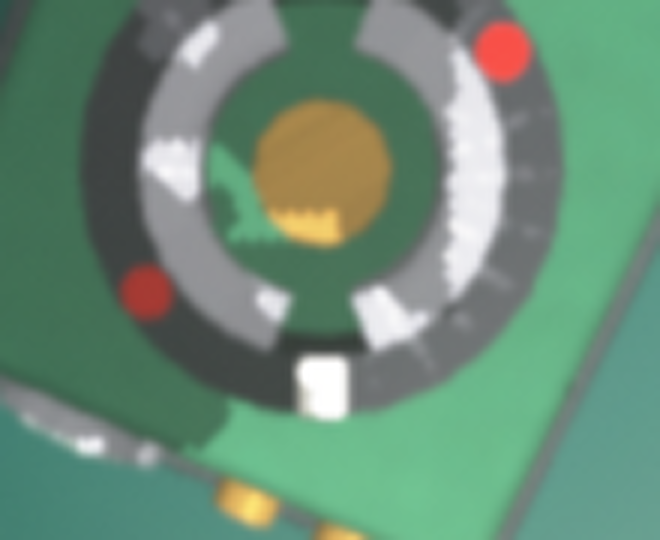

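Run:
```python
from h import *
P=camera_params("wrist")
f=lambda u,v:px2w("wrist",230+u/6-.4,90+v/6-.4,.09,P=P)
a,b=f(146,293),f(502,51);print("red",a,b,(a+b)/2)
im=cv2.imread("pics/w5.png");h=cv2.cvtColor(im,cv2.COLOR_BGR2HSV)
m=cv2.inRange(h,(0,0,150),(180,60,255));n,l,st,ce=cv2.connectedComponentsWithStats(m)
for i in range(1,n):
  if 70<ce[i][1]<165 and 240<ce[i][0]<330 and st[i,4]>10: print(st[i],ce[i],px2w("wrist",*ce[i],.09,P=P))
im,d=capture("scene")
r=finder.pinpoint("scene","lubricator_rim");print([(x["location"],x["confidence"],px2w("scene",*x["location"],z=.09)) for x in r])
cv2.imwrite("pics/s5c.png",cv2.resize(im[195:255,130:230],None,fx=7,fy=7,interpolation=cv2.INTER_CUBIC))
for c in((.5357,-.181),(.5323,-.1835),(.534,-.182)):print(w2px("scene",(*c,.09)))
print(np.array(camera_params("scene")["extrinsics"]).round(2))
```

```text
red [ 0.50433404 -0.17231742  0.09      ] [ 0.5647288  -0.19166542  0.09      ] [ 0.53453142 -0.18199142  0.09      ]
[280  76   8  10  79] [283.4556962   80.55696203] [ 0.55940908 -0.16223769  0.09      ]
[253  90  23  52 435] [262.36781609 112.71264368] [ 0.52685711 -0.16447335  0.09      ]
[289  91  26  58 613] [303.3588907  119.79282219] [ 0.54517333 -0.19673646  0.09      ]
[271 137   8   7  38] [274.47368421 140.02631579] [ 0.51499341 -0.18773145  0.09      ]
[279 149  10  11  90] [283.4        154.08888889] [ 0.51022757 -0.20207308  0.09      ]
[234 159  14   8  50] [241.5  162.24] [ 0.47985739 -0.17655678  0.09      ]
[([171.6, 218.8], 0.76, array([ 0.5276452 , -0.18460359,  0.09      ]))]
[175.16342971 220.33186321]
[173.12089325 219.84488291]
[174.27766652 220.04681734]
[[ 0.51  0.44 -0.74  1.24]
 [ 0.86 -0.28  0.43 -0.38]
 [-0.02 -0.85 -0.52  0.55]
 [ 0.    0.    0.    1.  ]]
```

View pics/s5c.png

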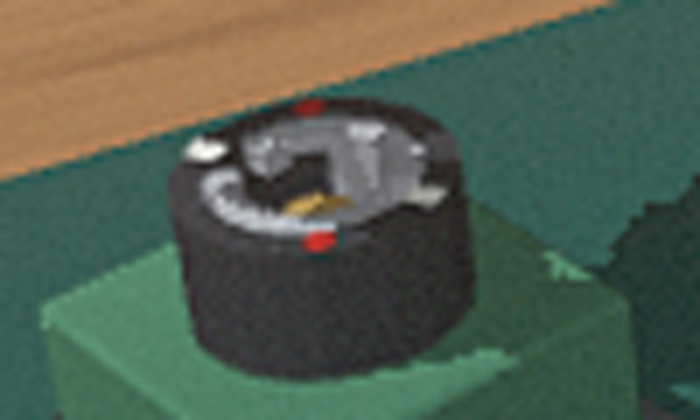

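```bash
python3 -m crank '[{"tx":0,"ty":-0.01,"tz":0,"yaw":0,"gripper":1},{"tx":0,"ty":-0.03,"tz":0,"yaw":0,"gripper":1},{"tx":0,"ty":-0.05,"tz":0,"yaw":0,"gripper":1},{"tx":0,"ty":-0.068,"tz":0,"yaw":0,"gripper":1},{"tx":0,"ty":-0.0755,"tz":0.01,"yaw":0,"gripper":1},{"tx":0,"ty":-0.0755,"tz":0.03,"yaw":0,"gripper":1},{"tx":0,"ty":-0.0755,"tz":0.045,"yaw":0,"gripper":1},{"tx":0,"ty":-0.0755,"tz":0.05,"yaw":0,"gripper":1}]'
python3 - <<'E'
from h import *
s=arm.read_state();M=R.from_rotvec(s["tcp_rot"]).as_matrix();phi=np.degrees(np.arctan2(M[1,0],M[0,0]))
im,d=capture("wrist");cv2.imwrite("pics/w6.png",im);print(phi,s["ee_pos"],s["force"],s["wrist_torque"])
im,d=capture("top");cv2.imwrite("pics/t6.png",cv2.resize(im[170:270,320:430],None,fx=6,fy=6,interpolation=cv2.INTER_CUBIC))
im,d=capture("scene");cv2.imwrite("pics/s6.png",cv2.resize(im[150:270,110:250],None,fx=5,fy=5,interpolation=cv2.INTER_CUBIC))
E
```

```text
t: 8.8
ee_pos: [0.5341, -0.1799, 0.1878]
tcp_rot: [-2.835, 1.35, 0.008]
force: [0.8, -0.4, -2.4]
grip_width: 0.0201
-50.916578435467486 [ 0.53409243 -0.17992149  0.18783661] [ 0.78098709 -0.42791975 -2.41701187] [-0.00278018 -0.03006214 -0.03842848]
```

View pics/w6.png

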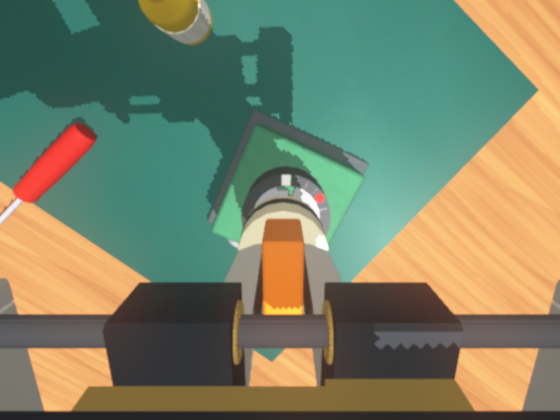

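View pics/s6.png

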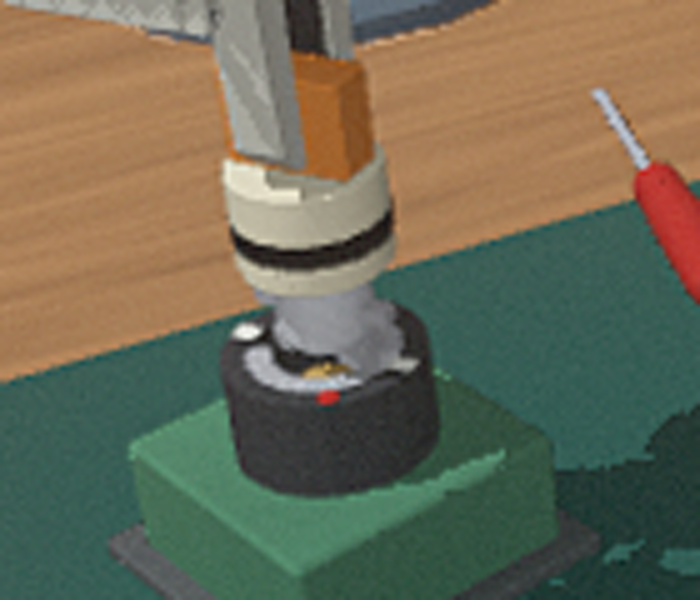

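```bash
python3 -m crank '[{"tx":0.001,"ty":0.0005,"tz":0,"yaw":0,"gripper":1},{"tx":0.0023,"ty":0.0005,"tz":0,"yaw":0,"gripper":1},{"tx":0.0023,"ty":0.0005,"tz":0,"yaw":0,"gripper":1},{"tx":0.0023,"ty":0.0005,"tz":0.002,"yaw":0,"gripper":1},{"tx":0.0023,"ty":0.0005,"tz":0.004,"yaw":0,"gripper":1},{"tx":0.0023,"ty":0.0005,"tz":0.006,"yaw":0,"gripper":1},{"tx":0.0023,"ty":0.0005,"tz":0.008,"yaw":0,"gripper":1},{"tx":0.0023,"ty":0.0005,"tz":0.008,"yaw":0,"gripper":1}]'
python3 - <<'E'
from h import *
s=arm.read_state();M=R.from_rotvec(s["tcp_rot"]).as_matrix();phi=np.degrees(np.arctan2(M[1,0],M[0,0]))
im,d=capture("wrist");cv2.imwrite("pics/w7.png",cv2.resize(im[140:290,210:360],None,fx=4,fy=4,interpolation=cv2.INTER_CUBIC));print(phi,s["ee_pos"],M.T@s["force"],s["wrist_torque"])
im,d=capture("scene");cv2.imwrite("pics/s7.png",cv2.resize(im[150:270,110:250],None,fx=5,fy=5,interpolation=cv2.INTER_CUBIC))
E
```

```text
t: 9.75
ee_pos: [0.5358, -0.1825, 0.1816]
tcp_rot: [-2.835, 1.35, 0.004]
force: [-1.0, -0.5, -1.5]
grip_width: 0.0199
-50.9362280471036 [ 0.53580556 -0.18254117  0.18160573] [-0.20983709  1.09427944  1.47217828] [ 0.03261371 -0.01285079  0.0109229 ]
```

View pics/w7.png

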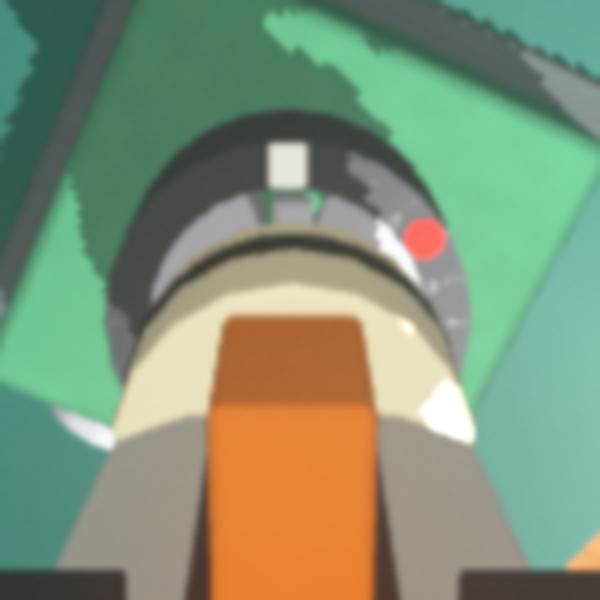

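View pics/s7.png

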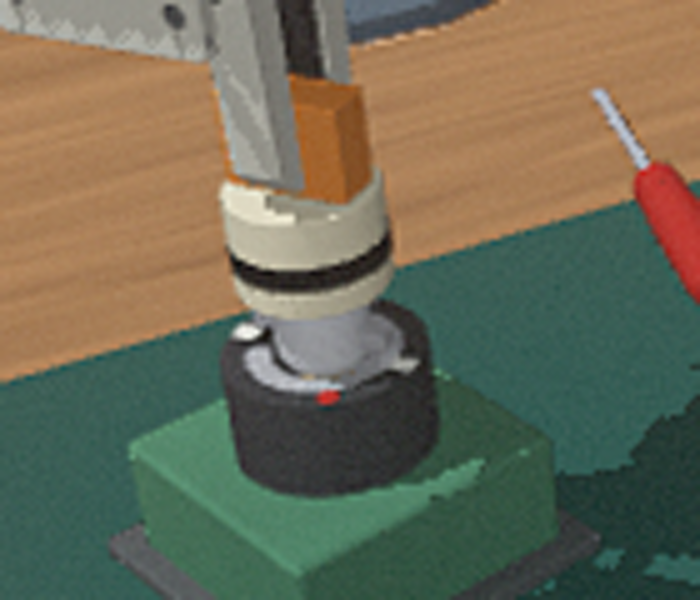

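```bash
python3 -m crank '[{"tx":0,"ty":0,"tz":0.002,"yaw":0,"gripper":1},{"tx":0,"ty":0,"tz":0.004,"yaw":0,"gripper":1},{"tx":0,"ty":0,"tz":0.005,"yaw":0,"gripper":1},{"tx":0,"ty":0,"tz":0.006,"yaw":0,"gripper":1},{"tx":0,"ty":0,"tz":0.007,"yaw":0,"gripper":1},{"tx":0,"ty":0,"tz":0.007,"yaw":0,"gripper":1},{"tx":0,"ty":0,"tz":0.007,"yaw":0,"gripper":1},{"tx":0,"ty":0,"tz":0.007,"yaw":0,"gripper":1}]'
python3 - <<'E'
from h import *
s=arm.read_state();M=R.from_rotvec(s["tcp_rot"]).as_matrix();phi=np.degrees(np.arctan2(M[1,0],M[0,0]))
print(phi,s["ee_pos"],M.T@s["force"],M.T@s["wrist_torque"])
E
```

```text
t: 10.65
ee_pos: [0.5358, -0.1825, 0.1748]
tcp_rot: [-2.835, 1.35, 0.004]
force: [-2.0, -0.9, -2.2]
grip_width: 0.0197
-50.93199692148991 [ 0.53578112 -0.18252576  0.17484503] [-0.56089039  2.15741111  2.23090524] [-0.36564359 -0.2399733  -0.08177986]
```

```bash
python3 -m crank '[{"tx":0,"ty":0.0006,"tz":0,"yaw":0,"gripper":1},{"tx":0,"ty":0.0012,"tz":0,"yaw":0,"gripper":1},{"tx":0,"ty":0.0012,"tz":0,"yaw":0,"gripper":1},{"tx":0,"ty":0.0012,"tz":0.001,"yaw":0,"gripper":1},{"tx":0,"ty":0.0012,"tz":0.002,"yaw":0,"gripper":1},{"tx":0,"ty":0.0012,"tz":0.003,"yaw":0,"gripper":1},{"tx":0,"ty":0.0012,"tz":0.0035,"yaw":0,"gripper":1},{"tx":0,"ty":0.0012,"tz":0.0035,"yaw":0,"gripper":1}]'
python3 - <<'E'
from h import *
s=arm.read_state();M=R.from_rotvec(s["tcp_rot"]).as_matrix();phi=np.degrees(np.arctan2(M[1,0],M[0,0]))
print(phi,s["ee_pos"],M.T@s["force"],M.T@s["wrist_torque"])
E
```

```text
t: 11.45
ee_pos: [0.5348, -0.1833, 0.1712]
tcp_rot: [-2.835, 1.35, 0.004]
force: [0.1, 0.1, -0.9]
grip_width: 0.0203
-50.93224693313118 [ 0.53483319 -0.18329661  0.17123015] [-0.01496663 -0.20464553  0.89409933] [0.01637571 0.0173835  0.0083837 ]
```

```bash
python3 -m crank '[{"tx":0,"ty":0,"tz":0.001,"yaw":0,"gripper":1},{"tx":0,"ty":0,"tz":0.002,"yaw":0,"gripper":1},{"tx":0,"ty":0,"tz":0.003,"yaw":0,"gripper":1},{"tx":0,"ty":0,"tz":0.004,"yaw":0,"gripper":1},{"tx":0,"ty":0,"tz":0.005,"yaw":0,"gripper":1},{"tx":0,"ty":0,"tz":0.006,"yaw":0,"gripper":1},{"tx":0,"ty":0,"tz":0.007,"yaw":0,"gripper":1},{"tx":0,"ty":0,"tz":0.007,"yaw":0,"gripper":1}]'
python3 - <<'E'
from h import *
s=arm.read_state();M=R.from_rotvec(s["tcp_rot"]).as_matrix();phi=np.degrees(np.arctan2(M[1,0],M[0,0]))
print(phi,s["ee_pos"],M.T@s["force"],M.T@s["wrist_torque"])
im,d=capture("wrist");cv2.imwrite("pics/w8.png",cv2.resize(im[140:290,210:360],None,fx=4,fy=4,interpolation=cv2.INTER_CUBIC))
E
```

```text
t: 12.25
ee_pos: [0.5349, -0.1833, 0.1643]
tcp_rot: [-2.835, 1.35, 0.004]
force: [-0.9, 0.6, 4.4]
grip_width: 0.0196
-50.93514818594729 [ 0.53490887 -0.18331848  0.16427873] [-1.01745387  0.34572575 -4.36046202] [-0.06199823 -0.14630202  0.00838121]
```

View pics/w8.png

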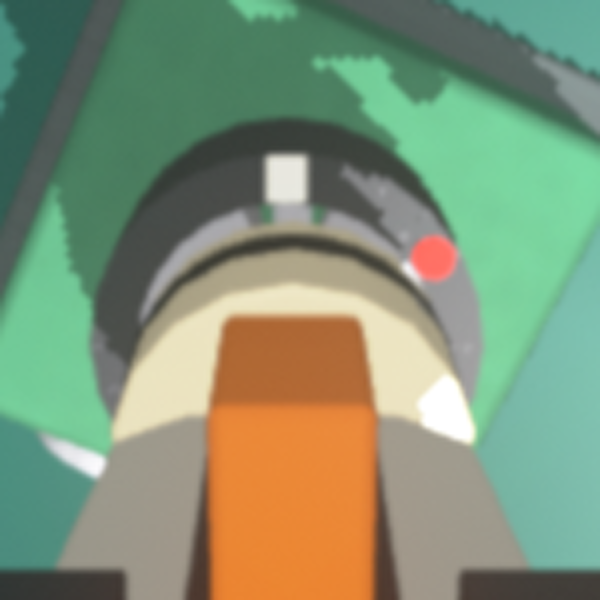

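```bash
python3 -m crank '[{"tx":0,"ty":0,"tz":0.001,"yaw":0,"gripper":1},{"tx":0,"ty":0,"tz":0.002,"yaw":0,"gripper":1},{"tx":0,"ty":0,"tz":0.003,"yaw":0,"gripper":1},{"tx":0,"ty":0,"tz":0.0045,"yaw":0,"gripper":1},{"tx":0,"ty":0,"tz":0.006,"yaw":0,"gripper":1},{"tx":0,"ty":0,"tz":0.0075,"yaw":0,"gripper":1},{"tx":0,"ty":0,"tz":0.0078,"yaw":0,"gripper":1},{"tx":0,"ty":0,"tz":0.0078,"yaw":0,"gripper":1}]'
python3 - <<'E'
from h import *
s=arm.read_state();M=R.from_rotvec(s["tcp_rot"]).as_matrix();phi=np.degrees(np.arctan2(M[1,0],M[0,0]))
print(phi,s["ee_pos"],M.T@s["force"],M.T@s["wrist_torque"],s["qpos"])
E
```

```text
t: 13.1
ee_pos: [0.535, -0.1833, 0.1571]
tcp_rot: [-2.835, 1.35, 0.003]
force: [-2.5, 1.0, 9.8]
grip_width: 0.0196
-50.932415001406845 [ 0.5350333  -0.18331638  0.15707407] [-2.36683833  1.3135598  -9.83945697] [-0.29016362 -0.5777964  -0.01031618] [-0.41311586  0.4738888   1.68478498  0.00186783  0.98481829  0.47478868]
```

```bash
python3 -m crank '[{"tx":-0.0005,"ty":0.0003,"tz":0,"yaw":0.03,"gripper":1},{"tx":-0.0005,"ty":0.0003,"tz":0,"yaw":0.08,"gripper":1},{"tx":-0.0005,"ty":0.0003,"tz":0,"yaw":0.14,"gripper":1},{"tx":-0.0005,"ty":0.0003,"tz":0,"yaw":0.2,"gripper":1},{"tx":-0.0005,"ty":0.0003,"tz":0,"yaw":0.26,"gripper":1},{"tx":-0.0005,"ty":0.0003,"tz":0,"yaw":0.32,"gripper":1},{"tx":-0.0005,"ty":0.0003,"tz":0,"yaw":0.35,"gripper":1},{"tx":-0.0005,"ty":0.0003,"tz":0,"yaw":0.35,"gripper":1}]'
python3 - <<'E'
from h import *
s=arm.read_state();M=R.from_rotvec(s["tcp_rot"]).as_matrix();phi=np.degrees(np.arctan2(M[1,0],M[0,0]))
print(phi,s["ee_pos"],M.T@s["force"],M.T@s["wrist_torque"])
im,d=capture("wrist");cv2.imwrite("pics/w9.png",cv2.resize(im[140:290,210:360],None,fx=4,fy=4,interpolation=cv2.INTER_CUBIC))
E
```

```text
t: 13.9
ee_pos: [0.5351, -0.1835, 0.1579]
tcp_rot: [-2.556, 1.825, 0.0]
force: [-0.6, -0.5, 9.3]
grip_width: 0.0197
-71.04563710422019 [ 0.53510332 -0.18347434  0.15789578] [ 0.28512623  0.71120489 -9.27956353] [-0.11969163  0.01386329  0.07145934]
```

View pics/w9.png

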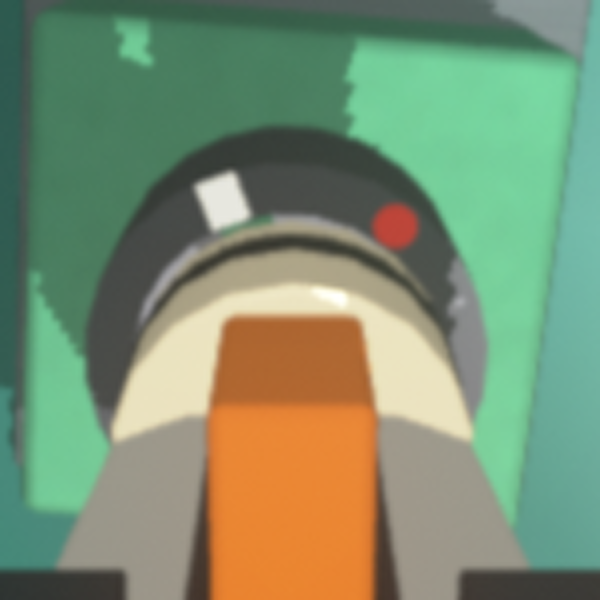

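```bash
python3 -m crank '[{"tx":0,"ty":0,"tz":0.0005,"yaw":0.06,"gripper":1},{"tx":0,"ty":0,"tz":0.0007,"yaw":0.14,"gripper":1},{"tx":0,"ty":0,"tz":0.0007,"yaw":0.22,"gripper":1},{"tx":0,"ty":0,"tz":0.0007,"yaw":0.3,"gripper":1},{"tx":0,"ty":0,"tz":0.0007,"yaw":0.38,"gripper":1},{"tx":0,"ty":0,"tz":0.0007,"yaw":0.44,"gripper":1},{"tx":0,"ty":0,"tz":0.0007,"yaw":0.48,"gripper":1},{"tx":0,"ty":0,"tz":0.0007,"yaw":0.48,"gripper":1}]'
python3 - <<'E'
from h import *
s=arm.read_state();M=R.from_rotvec(s["tcp_rot"]).as_matrix();phi=np.degrees(np.arctan2(M[1,0],M[0,0]))
print(phi,s["ee_pos"],M.T@s["force"],M.T@s["wrist_torque"],s["qpos"])
E
```

```text
t: 14.75
ee_pos: [0.5351, -0.1834, 0.1577]
tcp_rot: [-2.048, 2.38, 0.001]
force: [-2.1, 1.7, 9.6]
grip_width: 0.0196
-98.58299473861764 [ 0.53507019 -0.18336897  0.15770417] [-1.43316139  2.30261137 -9.55206236] [-0.74870793 -0.32343859  0.02334942] [-0.41316703  0.47231587  1.68553494  0.00184827  0.98367951  1.30640733]
```

```bash
python3 -m crank '[{"tx":0,"ty":0.0003,"tz":0.0002,"yaw":0.02,"gripper":1},{"tx":0,"ty":0.0003,"tz":0.0002,"yaw":0.05,"gripper":1},{"tx":0,"ty":0.0003,"tz":0.0002,"yaw":0.08,"gripper":1},{"tx":0,"ty":0.0003,"tz":0.0002,"yaw":0.11,"gripper":1},{"tx":0,"ty":0.0003,"tz":0.0002,"yaw":0.14,"gripper":1},{"tx":0,"ty":0.0003,"tz":0.0002,"yaw":0.17,"gripper":1},{"tx":0,"ty":0.0003,"tz":0.0002,"yaw":0.17,"gripper":1},{"tx":0,"ty":0.0003,"tz":0.0002,"yaw":0.17,"gripper":1}]'
python3 - <<'E'
from h import *
s=arm.read_state();M=R.from_rotvec(s["tcp_rot"]).as_matrix();phi=np.degrees(np.arctan2(M[1,0],M[0,0]))
print(phi,s["ee_pos"],M.T@s["force"],M.T@s["wrist_torque"],s["qpos"])
im,d=capture("wrist");cv2.imwrite("pics/w10.png",cv2.resize(im[140:290,210:360],None,fx=4,fy=4,interpolation=cv2.INTER_CUBIC))
E
```

```text
t: 15.55
ee_pos: [0.5349, -0.1833, 0.158]
tcp_rot: [-1.838, 2.545, 0.001]
force: [-2.4, 1.7, 8.4]
grip_width: 0.02
-108.32338798497666 [ 0.53493506 -0.18325827  0.15802299] [-0.86594553  2.84690596 -8.40033275] [-0.56338908 -0.2963759  -0.02400808] [-0.41315223  0.47143869  1.68604833  0.00202857  0.98360759  1.47632463]
```

View pics/w10.png

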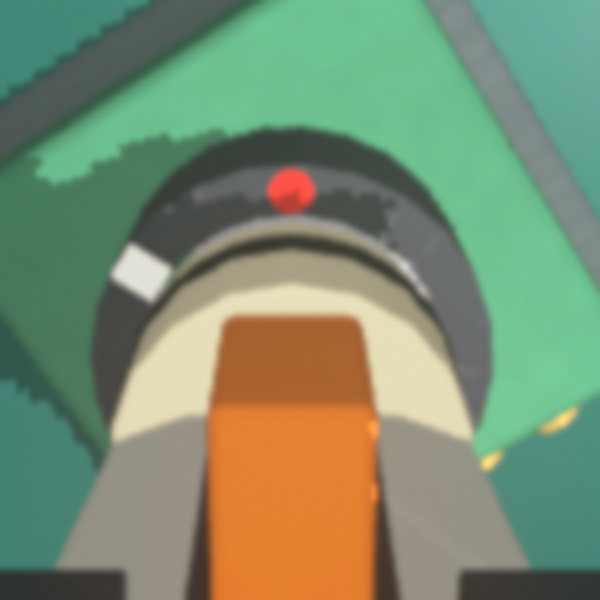

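```bash
python3 -m crank '[{"tx":0,"ty":0.0003,"tz":-0.0006,"yaw":0,"gripper":1},{"tx":0,"ty":0.0003,"tz":-0.0012,"yaw":0,"gripper":1},{"tx":0,"ty":0.0003,"tz":-0.0018,"yaw":0,"gripper":1},{"tx":0,"ty":0.0003,"tz":-0.0024,"yaw":0,"gripper":1},{"tx":0,"ty":0.0003,"tz":-0.003,"yaw":0,"gripper":1},{"tx":0,"ty":0.0003,"tz":-0.0036,"yaw":0,"gripper":1},{"tx":0,"ty":0.0003,"tz":-0.004,"yaw":0,"gripper":1},{"tx":0,"ty":0.0003,"tz":-0.004,"yaw":0,"gripper":1}]'
python3 - <<'E'
from h import *
s=arm.read_state();M=R.from_rotvec(s["tcp_rot"]).as_matrix();phi=np.degrees(np.arctan2(M[1,0],M[0,0]))
print(phi,s["ee_pos"],M.T@s["force"],M.T@s["wrist_torque"],s["qpos"])
E
```

```text
t: 16.4
ee_pos: [0.5348, -0.1832, 0.1623]
tcp_rot: [-1.838, 2.545, 0.0]
force: [-0.2, 1.0, 5.4]
grip_width: 0.0195
-108.31986384477392 [ 0.53481292 -0.18318535  0.16230977] [-0.91606837  0.45907732 -5.36167318] [-0.24069347 -0.08781393  0.03272967] [-0.41316853  0.46537136  1.68351578  0.00214221  0.99169282  1.47619927]
```

```bash
python3 -m crank '[{"tx":0,"ty":0,"tz":-0.0003,"yaw":0,"gripper":1},{"tx":0,"ty":0,"tz":-0.0006,"yaw":0,"gripper":1},{"tx":0,"ty":0,"tz":-0.0008,"yaw":0,"gripper":1},{"tx":0,"ty":0,"tz":-0.001,"yaw":0,"gripper":1},{"tx":0,"ty":0,"tz":-0.001,"yaw":0,"gripper":1},{"tx":0,"ty":0,"tz":-0.001,"yaw":0,"gripper":1},{"tx":0,"ty":0,"tz":-0.001,"yaw":0,"gripper":1},{"tx":0,"ty":0,"tz":-0.001,"yaw":0,"gripper":1}]'
python3 - <<'E'
from h import *
s=arm.read_state();M=R.from_rotvec(s["tcp_rot"]).as_matrix();phi=np.degrees(np.arctan2(M[1,0],M[0,0]))
print(phi,s["ee_pos"],M.T@s["force"],M.T@s["wrist_torque"],s["qpos"])
E
```

```text
t: 17.2
ee_pos: [0.5346, -0.1831, 0.1628]
tcp_rot: [-1.838, 2.545, 0.001]
force: [2.9, -0.8, -10.7]
grip_width: 0.0196
-108.32249526193804 [ 0.53463211 -0.18311934  0.16279659] [-0.13130885 -3.03006548 10.74269321] [ 0.62348684 -0.03405429 -0.00778092] [-0.41320607  0.46470288  1.68319506  0.00218144  0.99335079  1.47618808]
```

Pulling up now meets a firm stop, so the lugs are up in the notches. I'll ease the pull and release.

```bash
python3 -m crank '[{"tx":0,"ty":0,"tz":0.0003,"yaw":0,"gripper":1},{"tx":0,"ty":0,"tz":0.0004,"yaw":0,"gripper":1},{"tx":0,"ty":0,"tz":0.0004,"yaw":0,"gripper":0.3},{"tx":0,"ty":0,"tz":0.0004,"yaw":0,"gripper":0},{"tx":0,"ty":0,"tz":0.0004,"yaw":0,"gripper":0},{"tx":0,"ty":0,"tz":0.0004,"yaw":0,"gripper":0},{"tx":0,"ty":0,"tz":0.0004,"yaw":0,"gripper":0},{"tx":0,"ty":0,"tz":0.0004,"yaw":0,"gripper":0}]'; python3 -m crank '[{"tx":0,"ty":0,"tz":0,"yaw":0,"gripper":0},{"tx":0,"ty":0,"tz":0,"yaw":0,"gripper":0},{"tx":0,"ty":0,"tz":-0.01,"yaw":0,"gripper":0},{"tx":0,"ty":0,"tz":-0.03,"yaw":0,"gripper":0},{"tx":0,"ty":0,"tz":-0.06,"yaw":0,"gripper":0},{"tx":0,"ty":0,"tz":-0.09,"yaw":0,"gripper":0},{"tx":0,"ty":0,"tz":-0.11,"yaw":0,"gripper":0},{"tx":0,"ty":0,"tz":-0.11,"yaw":0,"gripper":0}]'
python3 - <<'E'
from h import *
im,d=capture("wrist");cv2.imwrite("pics/w11.png",im)
im,d=capture("scene");cv2.imwrite("pics/s11.png",cv2.resize(im[130:270,100:260],None,fx=4,fy=4,interpolation=cv2.INTER_CUBIC))
s=arm.read_state();print(s["force"],s["ee_pos"])
r=finder.silhouettes("scene","cartridge");print([(x["rect"],x["confidence"]) for x in r])
im,d=capture("top");cv2.imwrite("pics/t11.png",im)
E
```

```text
t: 18.0
ee_pos: [0.5346, -0.1831, 0.1624]
tcp_rot: [-1.838, 2.545, 0.001]
force: [-0.7, 0.3, -0.1]
grip_width: 0.0468
t: 18.8
ee_pos: [0.5355, -0.1837, 0.2759]
tcp_rot: [-1.837, 2.543, -0.007]
force: [0.6, 1.0, -0.7]
grip_width: 0.0467
[-0.32008211  0.38503648  0.55556889] [ 0.5343679  -0.18321276  0.27233193]
[([377.7, 175.3, 411.5, 236.9], 0.87), ([152.6, 174.5, 189.6, 225.1], 0.84)]
```

View pics/w11.png

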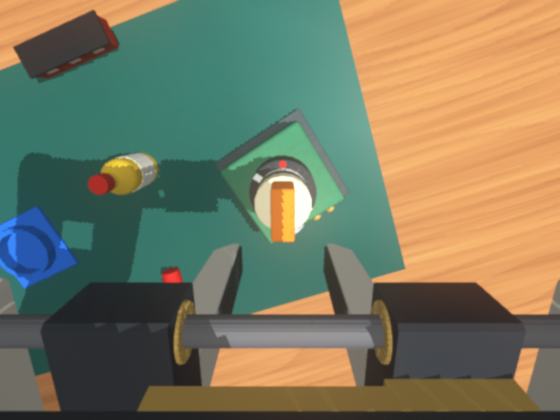

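View pics/s11.png

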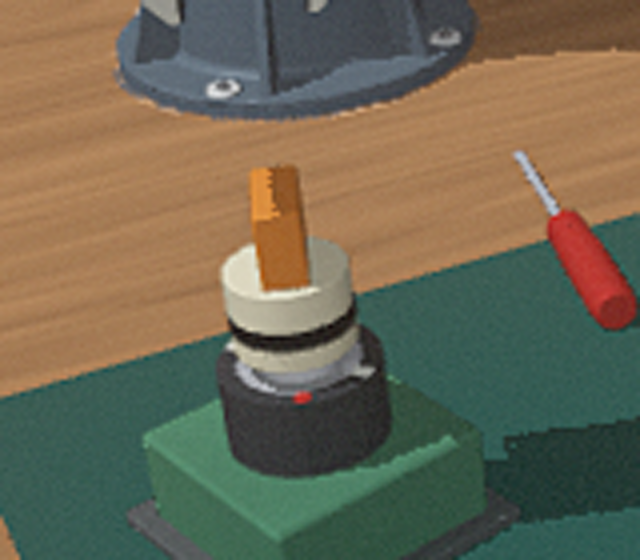

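Run:
```python
from h import *
im,d=capture("wrist");s=arm.read_state();P=camera_params("wrist")
K=np.array(P["camera_matrix"]);T=np.array(P["extrinsics"])
v,u=np.mgrid[0:420,0:560];X=np.stack([(u-K[0,2])/K[0,0]*d,(v-K[1,2])/K[1,1]*d,d],-1)@T[:3,:3].T+T[:3,3]
hsv=cv2.cvtColor(im,cv2.COLOR_BGR2HSV)
roi=np.zeros(d.shape,bool);roi[150:245,240:330]=1;roi&=d>0
def fit(m,n):
  p=X[m]
  for _ in range(4):
    A=np.c_[p[:,:2]-p[:,:2].mean(0),np.ones(len(p))];c,*_=np.linalg.lstsq(A,p[:,2],rcond=None);r=p[:,2]-A@c;p=p[abs(r)<max(.0015,1.5*r.std())]
  print(n,len(p),"slopes deg",np.degrees(c[:2]),"z",c[2],"mean",p.mean(0),r.std())
z=X[...,2]
fit(roi&(z>.168)&(z<.18),"bartop");fit(roi&(z>.132)&(z<.144),"restop")
fit(roi&(z>.084)&(z<.096),"rim")
g=np.zeros(d.shape,bool);g[100:260,200:360]=1;g&=(z>.046)&(z<.058);fit(g,"block")
```

```text
bartop 1238 slopes deg [-0.06746384  0.40008954] z 0.17358884614943607 mean [ 0.53614238 -0.183841    0.17358885] 0.0006063597819797673
restop 1279 slopes deg [-0.2150228  -0.08693545] z 0.13764487008607607 mean [ 0.53778618 -0.18434972  0.13764487] 0.0006517200470881331
rim 933 slopes deg [-0.01379664  0.07777653] z 0.08961954735296321 mean [ 0.55124498 -0.18867719  0.08961955] 0.0006568900263276621
block 3850 slopes deg [ 0.0411006  -0.03123753] z 0.05153316799253296 mean [ 0.54970527 -0.18874676  0.05153317] 0.0006844495461325717
```

View pics/t11.png

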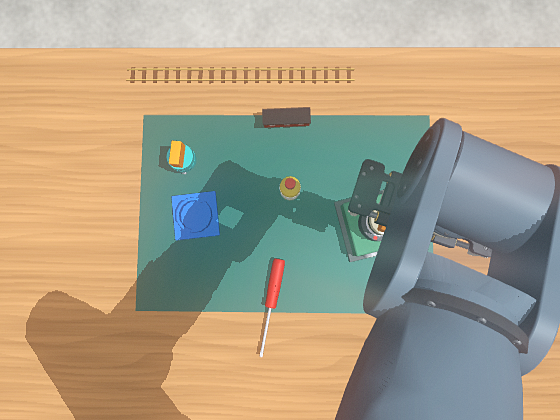

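Bar top to rim measures 84.0 mm, which puts the origin 21.0 mm below the rim. The cartridge is level within 0.5°, and the bottle, wagon and screwdriver have not moved in the top picture. I'm handing in.

```bash
python3 -c "
from station import arm
s=arm.read_state();print(s['t'],s['force']);print(arm.hand_in())"
```

```text
19.05 [-0.19089311  0.35188433  0.12063845]
the job is handed in; nothing more can be done
None
```

The cartridge is locked in the lubricator's collar, and I handed the job in at about 19 s. No verdict was reported.

**What I did:** I gripped the cartridge across its orange bar and lifted it out of the blue stand. I found the slots by eye at about 39° from world x, then centred on the bore by feel. I pushed it against the spring to about 26.5 mm below the rim. I turned it 57° clockwise, so the lugs were level with the red dots at mid-notch, without driving it on to the solid stop. I let it rise until a pull of about 11 N met a firm stop, then released it and backed off about 110 mm. The highest force I read at the tool was about 11 N.

**Last checks:**
- **Depth:** the depth picture puts the origin 21.0 mm below the rim.
- **Upright:** the bar top and the reservoir top are both level within about 0.5°.
- **Robot:** the gripper is clear and the wrist force is about 0 N.
- **Bystanders:** the bottle, wagon and screwdriver look unmoved in the top picture; I did not measure them.

**Disagreement:** the top and wrist cameras differed by about 4 mm on the collar's centre. I settled that by contact force during the insertion, so I did not measure the final distance from the axis separately.

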